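# Clear the soldering jig and set its clamp screw

### The arm

A 6-joint arm with a two-finger parallel gripper is mounted at the origin on the work surface. World frame = base frame: x ahead of the robot, y to its left, z up, the work surface at z = 0. Lengths are in m, angles in rad, forces in N, time in s.
With the tool pointing down it reaches from about 0.225 to 0.875 m from the base axis. Payload 3.4 kg.
Tool frame: the origin (TCP) lies on the centre line of the jaws, within the pads' length; the fingertips stand 17 mm ahead of it and the grasp point (between the pads) lies 2 mm behind it (nose_length is the distance from the TCP to the fingertips, in m); z points along the fingers, y is the line along which they close (so a half turn about z gives the same grasp; the last joint's range is limited). The gripper opens to 85 mm and grips with 20 to 120 N. Pads are 22 mm wide; open, the fingers measure 114 mm over their backs; the gripper's body (76 mm by 85 mm) begins 54 mm behind the grasp point. The pads swing forward as they close: fully open they stand 13 mm farther back than shut.
Start: joints at [-1.43, 0.276, 1.505, -0, 1.361, -0.121], TCP at [0.149, -0.555, 0.248] pointing down, gripper open.
Joint ranges: [-2.89, 2.89], [-0.75, 2.08], [0.22, 2.7], [-1.18, 4.32], [0.11, 2.71], [-2.7, 2.7]. Speed limits (rad/s): [2.57, 2.57, 3.14, 3.14, 3.14, 3.14].

### API

Orientations are given as a unit quaternion [w, x, y, z].
In Python, from rig import get_state, get_image, sign_off, find_in, place_of, nose_length gives the robot as it stands.
- The arm moves only by the tool apply_moves, never from a script. Its argument "deltas" is one flat list of numbers, 5 for each row, row after row: the finger opening in mm, from 0 to 85.4, then the shift along the tool's x, y, z in mm, then the turn about the tool's z in degrees. A call has 1 to 12 rows; each row is the pose to reach, as a shift and turn from the pose commanded when the call began, along the tool's axes at that moment; what a row does not reach only later rows make up. A row lasts 1/12 s, in which the tool goes at most 41.7 mm and 7.16 degrees, less where a joint would pass 70% of its speed; a pose out of reach is approached as far as the arm can. A call with a gripper value outside its range is refused whole. The fingers move at their own pace and stop on an object; "squeeze" is the grip in N (left out, the last holds). Time passes only in rows, so rows that repeat a pose let the fingers close. It gives the time, the measured TCP pose, the force, the opening and the grip force at its end, in the units of the state.
- get_state(): the state, without advancing time (a new reading comes with each control period).
- get_image(name): name is "scene" or "top" or "wrist"; returns a dict with "frame" (420x560x3 uint8, red, green, blue), "K" (3x3 intrinsics, pixels), "k1" (the pictures are not rectified: a ray, as slopes to the right and down, at radius r is drawn at 1 + k1 r^2 times it, then the intrinsics apply), "position" and "orientation" of the camera in the world. Camera axes: x right, y down, z forward; pixel columns grow to the right and rows downward; lengths in m; the calibration is good to about 2 mm. A picture is of the moment at which its call begins. There is no depth.
- sign_off(): hands the job in; it is judged then, once.
Trained networks look in a picture, given as the dict that the camera call returned (one of the last four; its "shot" number tells which), for a name from the list of things; names that differ only in an ending like _2 or _b are one class to them, and where a whole thing is asked for, a point or a joint stands for the part that bears it (a point fixed in the world has none). Each returns a list of dicts, best first, with "score" (0 to 1); they miss things now and then, are a little off and sometimes report something else, mostly with a low value. They report only what shows in the picture. A call takes as long as a camera call.
- find_in(query, picture): "point" ([column, row] in pixels, amid what is visible of it).
- place_of(query, picture): "point" ([column, row] in pixels: a listed point, or the origin of a listed thing).
The state is a dict: "clock": time; "qpos": joint angles; "qd": joint speeds; "effort": joint torques, N m; "position": TCP position; "ee_rot": TCP orientation; "contact_force": force on the tool from outside, world axes, zero at the start; "moment": the same for the moment, N m; "width": finger opening in m; "gripper_force": force on a finger pad.
Only numpy, scipy, OpenCV 4.12 (cv2) and the standard library are available. Lean on these libraries where they do the work, as an engineer would, in place of code of your own. Each camera call takes 0.05 s, during which the arm holds its last target. There are 200 camera calls.

### The job

With the scraper block, not with the fingers, sweep the three copper offcuts off the soldering jig's plate into its blue catch tray, and stand the scraper back upright on the bench, clear of the jig. Then turn the orange thumbscrew of the clamp clockwise until it seats, back it off a quarter turn so that the board can just slide, and finish while still gripping the thumbscrew so that it cannot creep while a colleague locks the nut. Leave the solder spool, flux bottle and tip cleaner where they are.

Things in the scene. Friction and masses are not known exactly. Their poses are not given: they have to be found in the camera images.
- plate (a point): Centre of the top of the jig's bare aluminium plate, 22 mm above the bench. Axes: z up, x away from the catch tray, y towards the clamp. Plate 140 mm (x) by 130 mm (y), flat, no rim. The jig is fixed to the bench, place and yaw vary. From y = 65 to 175 mm lies an equally high grey bed with a green board 4 mm thick and the dark steel clamp, its arm's top 75 mm above the bench.
- tray (a point): Centre of the floor of the blue open catch tray along the plate's -x edge, 110 mm from the plate's centre; same axes. Floor 4 mm above the bench, 78 mm (x, from the plate's edge to the front wall) by 122 mm (y); walls 4 mm thick, tops 18 mm above the bench (4 mm below the plate's top); no wall on the plate's side.
- scraper_handle (a point): Loose scraper block, about 0.16 kg, standing on the bench; this is the centre of its wooden handle, 45 mm above its underside, z up. Handle 20 mm (x) by 60 mm (y), 22 to 68 mm above the underside. Red foot below it: 30 mm (x) by 110 mm (y) by 22 mm high, flat faces. Sweeps with either x face.
- wing (a point): Middle of the thumbscrew's orange wing, on its vertical axis, where it is gripped, 114 mm above the bench. Wing 46 mm long (own x), 12 mm thick (own y), 30 mm high (97 to 127 mm above the bench), white mark on top of its +x end. It does not rise or sink. Orange collar 24 mm wide below it, 91 to 99 mm up. In the plate's axes at x = 0, y = 105 mm.
- thumbscrew (a joint): Turn of the thumbscrew, rad; grows as it turns clockwise seen from above. It seats at a hard stop at 2.40 (cannot turn further); it starts 0.5 to 1.3 rad short of this. Steady thread friction of about 0.06 N m; stays where it is left.
- scraper: The same scraper block; origin at the centre of its underside, z up when it stands.
- chip0_mid (a point): Middle of a loose copper offcut, 20 x 12 x 6 mm, 13 g, lying flat on the plate. At the start within 45 mm of the plate's middle along y and with its middle no farther than 18 mm from the plate's middle towards +x, so at least 35 mm at the plate's +x end are bare.
- chip0: The same offcut; origin at the centre of its underside.
- chip1_mid (a point): Middle of a loose copper offcut, 20 x 12 x 6 mm, 13 g, lying flat on the plate. At the start within 45 mm of the plate's middle along y and with its middle no farther than 18 mm from the plate's middle towards +x, so at least 35 mm at the plate's +x end are bare.
- chip1: The same offcut; origin at the centre of its underside.
- chip2_mid (a point): Middle of a loose copper offcut, 20 x 12 x 6 mm, 13 g, lying flat on the plate. At the start within 45 mm of the plate's middle along y and with its middle no farther than 18 mm from the plate's middle towards +x, so at least 35 mm at the plate's +x end are bare.
- chip2: The same offcut; origin at the centre of its underside.
- spool_mid (a point): Middle of a solder spool, blue flanges 52 mm wide, 42 mm high, standing on the bench. A bystander, not to be disturbed.
- flux_mid (a point): Middle of an amber flux bottle, 40 mm wide, 75 mm high, standing on the bench. A bystander, not to be disturbed.
- tip_cleaner_mid (a point): Middle of a round steel tip-cleaner tin, 60 mm wide, 32 mm high, standing on the bench. A bystander, not to be disturbed.

How it is judged:
By the outcome, as a careful person would: the job done as asked, in the order asked, and still so for the second after the job is handed in, while the arm keeps its last pose, push and grip.
It also fails if it takes over 72 s, if anything falls off the work surface, if the arm or the gripper's body presses on something with over 40 N, if the wrist force passes 120 N, or if a joint passes its speed limit or range.

## Working session

There is one attempt and no reset: what is moved stays moved. The work goes in short steps, Python scripts to look and compute and a tool call to move; the robot and the scene stay as the last step left them, time stands still between calls to the robot, and variables do not carry over. Pictures are saved under pics/ and viewed, at most 10 in all, crops included, and the job is handed in when it is done.

Besides the shell and the picture viewer there is one more tool, called by a JSON object that holds its "name" and its "arguments". apply_moves: Moves the arm, as the interface text tells. Its arguments: {"type":"object","properties":{"deltas":{"type":"array"},"squeeze":{"type":"number"}},"required":["deltas"]}

```bash
mkdir -p pics
cat > h.py <<'E'
import numpy as np, cv2
from scipy.spatial.transform import Rotation as R
from rig import *
def rot(q): return R.from_quat([q[1],q[2],q[3],q[0]])
def ray(im,p):
    K=im["K"];d=np.array([(p[0]-K[0][2])/K[0][0],(p[1]-K[1][2])/K[1][1]]);u=d.copy()
    for _ in range(20): u=d/(1+im["k1"]*(u@u))
    v=rot(im["orientation"]).apply([u[0],u[1],1]);return np.array(im["position"]),v/np.linalg.norm(v)
def atz(im,p,z):
    o,v=ray(im,p);return o+v*(z-o[2])/v[2]
def tri(obs):
    A=np.zeros((3,3));b=np.zeros(3)
    for im,p in obs:
        o,v=ray(im,p);M=np.eye(3)-np.outer(v,v);A+=M;b+=M@o
    return np.linalg.solve(A,b)
def save(im,n): cv2.imwrite("pics/"+n,cv2.cvtColor(im["frame"],cv2.COLOR_RGB2BGR))
def proj(im,P):
    c=rot(im["orientation"]).inv().apply(np.array(P)-im["position"]);u=c[:2]/c[2];u=u*(1+im["k1"]*(u@u))
    return np.array([im["K"][0][0]*u[0]+im["K"][0][2],im["K"][1][1]*u[1]+im["K"][1][2]])
def totool(P,yaw=None):
    s=get_state();r=rot(s["ee_rot"]);d=r.inv().apply(np.array(P)-s["position"])*1000;return d
E
cat > a.py <<'E'
from h import *
np.set_printoptions(precision=3,suppress=True)
s=get_state();print(s["position"],s["ee_rot"],s["width"],nose_length)
ims={n:get_image(n) for n in("scene","top")}
for n in ims: save(ims[n],n+"0.png");print(n,ims[n]["position"])
for q in "plate tray scraper_handle scraper wing chip0_mid spool_mid flux_mid tip_cleaner_mid".split():
    o=[]
    for n in ims:
        r=place_of(q,ims[n]);print(q,n,[(np.round(x["point"]).tolist(),round(x["score"],2)) for x in r[:4]])
        if r:o.append((ims[n],r[0]["point"]))
    if len(o)==2:print("   ",tri(o))
E
python3 a.py
```

```text
[ 0.149 -0.555  0.247] [-0.001  0.991  0.131  0.   ] 0.08539465130905421 0.017
scene [ 1.134 -0.201  0.573]
top [0.486 0.024 0.988]
plate scene [([281.0, 259.0], 0.87), ([338.0, 207.0], 0.4)]
plate top [([285.0, 200.0], 0.83), ([285.0, 252.0], 0.49)]
    [0.607 0.005 0.019]
tray scene [([261.0, 229.0], 0.88)]
tray top []
scraper_handle scene [([400.0, 184.0], 0.63)]
scraper_handle top [([407.0, 186.0], 0.72), ([144.0, 251.0], 0.63), ([295.0, 195.0], 0.25)]
    [ 0.701 -0.059  0.333]
scraper scene [([396.0, 202.0], 0.76), ([433.0, 216.0], 0.54), ([275.0, 264.0], 0.4)]
scraper top [([149.0, 252.0], 0.61)]
    [ 0.49   0.34  -0.012]
wing scene [([336.0, 205.0], 0.87)]
wing top [([235.0, 202.0], 0.49), ([292.0, 224.0], 0.49), ([405.0, 259.0], 0.26), ([274.0, 208.0], 0.22)]
    [0.594 0.117 0.109]
chip0_mid scene [([266.0, 239.0], 0.58), ([268.0, 240.0], 0.37)]
chip0_mid top [([289.0, 222.0], 0.61), ([141.0, 203.0], 0.59)]
    [ 0.553 -0.005  0.027]
spool_mid scene [([119.0, 241.0], 0.82), ([268.0, 240.0], 0.36), ([274.0, 263.0], 0.18)]
spool_mid top [([406.0, 261.0], 0.71), ([275.0, 210.0], 0.51)]
    [ 0.455 -0.28   0.022]
flux_mid scene [([433.0, 212.0], 0.77)]
flux_mid top [([144.0, 202.0], 0.52)]
    [0.608 0.336 0.046]
tip_cleaner_mid scene [([124.0, 310.0], 0.67)]
tip_cleaner_mid top [([403.0, 187.0], 0.64)]
    [ 0.632 -0.282  0.019]
```

View pics/top0.png

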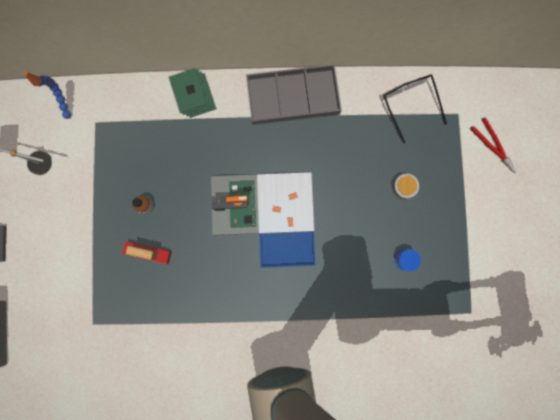

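View pics/scene0.png

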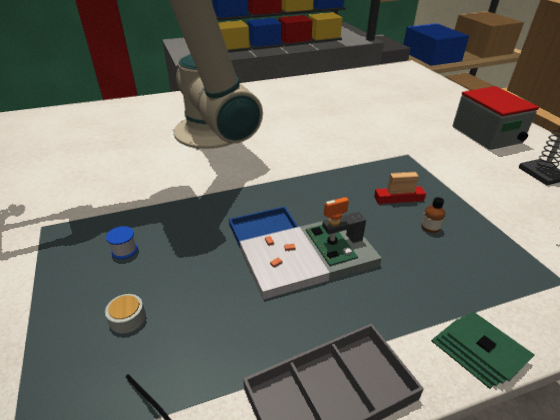

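The top view shows the scraper at about (147,253), flux at (142,203), and the chips at (293,196), (277,209) and (290,222). The plate centre is near (285,203), the tray at (287,249), the wing at (236,200), the spool at (408,260) and the tip cleaner at (406,186). The scene view agrees.

```bash
cat > b.py <<'E'
from h import *
np.set_printoptions(precision=3,suppress=True)
T=get_image("top");S=get_image("scene")
def mask(im,c):
    h=cv2.cvtColor(im["frame"],cv2.COLOR_RGB2HSV);H,s,v=cv2.split(h)
    return ({"red":((H<5)|(H>174))&(s>180)&(v>70),"blue":(H>105)&(H<125)&(s>150)&(v>50),"white":(s<40)&(v>140)}[c]).astype(np.uint8)
def box(im,c,roi):
    m=mask(im,c);k=np.zeros_like(m);x0,y0,x1,y1=roi;k[y0:y1,x0:x1]=m[y0:y1,x0:x1]
    p=np.argwhere(k)[:,::-1].astype(np.float32);return p
def rect(p,im,z):
    w=np.array([atz(im,q,z)[:2] for q in p],np.float32);r=cv2.minAreaRect(w*1000);return r
p=box(T,"red",(115,235,180,270));print("foot",len(p),rect(p,T,.022))
p=box(T,"blue",(250,225,325,275));print("tray",len(p),rect(p,T,.018))
p=box(T,"white",(250,165,320,240));print("plate",len(p),rect(p,T,.022))
print("handle tri",tri([(T,place_of("scraper_handle",T)[1]["point"]),(S,place_of("scraper_handle",S)[0]["point"])]), tri([(T,[139,251]),(S,[403,183])]))
for q in([293,196],[277,209],[290,222]):print("chip",atz(T,q,.026))
print("wing",tri([(T,[236,200]),(S,place_of("wing",S)[0]["point"])]))
E
python3 b.py
```

```text
foot 123 ((492.14190673828125, 339.88726806640625), (105.30615997314453, 25.065156936645508), 76.73941802978516)
tray 927 ((489.3079528808594, 5.635601043701172), (70.87956237792969, 121.02149200439453), 0.3757023215293884)
plate 3194 ((602.2337036132812, 13.612548828125), (140.81948852539062, 144.1580047607422), 0.631650984287262)
handle tri [0.584 0.293 0.121] [0.493 0.345 0.044]
chip [ 0.616 -0.011  0.026]
chip [0.586 0.027 0.026]
chip [ 0.554 -0.002  0.026]
wing [0.599 0.115 0.11 ]
```

{"name": "apply_moves", "arguments": {"deltas": [85,282,-388,0,-31,85,282,-388,0,-31,85,282,-388,0,-31,85,282,-388,0,-31,85,282,-388,0,-31,85,282,-388,0,-31,85,282,-388,0,-31,85,282,-388,0,-31,85,282,-388,0,-31,85,282,-388,0,-31,85,282,-388,0,-31,85,282,-388,0,-31]}}

```text
clock: 2.25
position: [0.321, -0.1039, 0.2486]
ee_rot: [-0.0, 0.92, 0.392, 0.001]
contact_force: [0.1, -0.7, 0.2]
width: 0.0849
gripper_force: 0.0
```

```bash
cat >> h.py <<'E'
def goto(P,yaw):
    "tool deltas to reach world P with tool-x yaw (deg, mod 180)"
    s=get_state();r=rot(s["ee_rot"]);x=r.apply([1,0,0]);y0=np.degrees(np.arctan2(x[1],x[0]))
    t=-(yaw-y0);t=(t+90)%180-90
    print("at",np.round(s["position"],4),"yaw",round(y0,2),"t",round(s["clock"],2),"j6",round(s["qpos"][5],2),"F",np.round(s["contact_force"],1),"w",round(s["width"],4),"-> delta",np.round(totool(P),1),"turn",round(t,1))
E
python3 -c "
from h import *
goto([.49,.338,.25],77)"
```

```text
at [ 0.321  -0.1039  0.2486] yaw 46.13 t 2.25 j6 0.24 F [ 0.1 -0.7  0.2] w 0.0849 -> delta [ 435.7 -184.3   -0.5] turn -30.9
```

{"name": "apply_moves", "arguments": {"deltas": [85,436,-184,20,-31,85,436,-184,20,-31,85,436,-184,20,-31,85,436,-184,20,-31,85,436,-184,20,-31,85,436,-184,20,-31,85,436,-184,20,-31,85,436,-184,20,-31,85,436,-184,20,-31,85,436,-184,20,-31,85,436,-184,20,-31,85,436,-184,20,-31]}}

```text
clock: 3.25
position: [0.493, 0.3391, 0.2275]
ee_rot: [-0.001, 0.782, 0.624, 0.002]
contact_force: [0.2, -0.2, 0.5]
width: 0.085
gripper_force: 0.0
```

```bash
cat > c.py <<'E'
from h import *
np.set_printoptions(precision=4,suppress=True)
W=get_image("wrist");S=get_image("scene");T=get_image("top");save(W,"w1.png");print(W["position"])
o=[]
for n,im in(("W",W),("S",S)):
    for q in("scraper_handle","scraper"):
        print(n,q,[(np.round(x["point"]).tolist(),round(x["score"],2)) for x in place_of(q,im)[:3]])
pw=place_of("scraper_handle",W)
if pw:
    print("tri WS",tri([(W,pw[0]["point"]),(S,place_of("scraper_handle",S)[0]["point"])]),"atz .045",atz(W,pw[0]["point"],.045))
h=cv2.cvtColor(W["frame"],cv2.COLOR_RGB2HSV);H,s,v=cv2.split(h)
m=(((H<5)|(H>174))&(s>170)&(v>60)).astype(np.uint8)
n,l,st,c=cv2.connectedComponentsWithStats(m);
for i in sorted(range(1,n),key=lambda i:-st[i,4])[:3]:
    p=np.argwhere(l==i)[:,::-1];w=np.array([atz(W,q,.022)[:2] for q in p],np.float32);print(st[i],cv2.minAreaRect(w*1000))
goto([.49,.338,.05],77)
E
python3 c.py
```

```text
[0.5081 0.41   0.3543]
W scraper_handle [([275.0, 187.0], 0.8)]
W scraper [([277.0, 177.0], 0.89)]
S scraper_handle []
S scraper [([398.0, 200.0], 0.84)]Traceback (most recent call last):
  File "c.py", line 10, in <module>
    print("tri WS",tri([(W,pw[0]["point"]),(S,place_of("scraper_handle",S)[0]["point"])]),"atz .045",atz(W,pw[0]["point"],.045))
                                              ~~~~~~~~~~~~~~~~~~~~~~~~~~~~^^^
IndexError: list index out of range
```

View pics/w1.png

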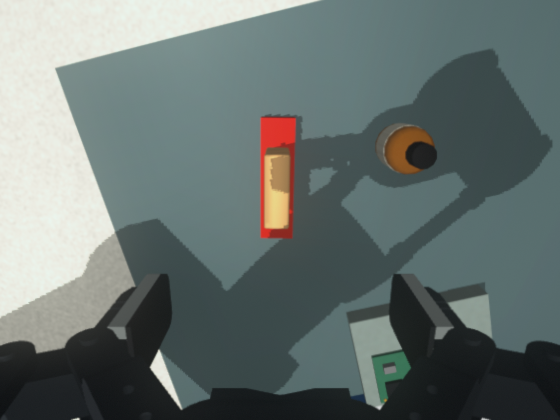

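The wrist view shows the scraper upright at (278,178), nearly aligned with the image vertical, with its handle at (277,187). The flux bottle is at (407,150), clear to the right.

```bash
sed -i 's/^    print("tri WS".*/    ps=find_in("scraper_handle",S);print([x["point"] for x in ps[:2]],"tri",tri([(W,pw[0]["point"]),(S,[402,183])]),"atz",atz(W,pw[0]["point"],.045),"under",atz(W,place_of("scraper",W)[0]["point"],0.))/; s/w1.png/w1b.png/' c.py; python3 c.py
```

```text
[0.5066 0.4039 0.3553]
W scraper_handle [([274.0, 180.0], 0.98)]
W scraper [([276.0, 169.0], 0.73)]
S scraper_handle [([402.0, 185.0], 0.69)]
S scraper [([396.0, 204.0], 0.75), ([280.0, 259.0], 0.22)]
[[399.9, 192.2]] tri [0.488  0.3397 0.0423] atz [0.4866 0.3387 0.045 ] under [0.4881 0.3393 0.    ]
[ 261  109   34  121 1761] ((489.54534912109375, 341.0008850097656), (109.11577606201172, 29.035192489624023), 76.63992309570312)
at [0.4913 0.3338 0.2282] yaw 77.0 t 4.2 j6 0.71 F [-0.4  0.1  0.9] w 0.0849 -> delta [  3.8  -2.2 178.2] turn -0.0
```

{"name": "apply_moves", "arguments": {"deltas": [85,5.4,-4,40,0,85,5.4,-4,80,0,85,5.4,-4,115,0,85,5.4,-4,145,0,85,5.4,-4,165,0,85,5.4,-4,176,0,85,5.4,-4,181,0,85,5.4,-4,181,0,85,5.4,-4,181,0], "squeeze": 60}}

```text
clock: 4.95
position: [0.4896, 0.3404, 0.0483]
ee_rot: [0.0, 0.783, 0.623, 0.001]
contact_force: [-0.6, -0.7, 0.5]
width: 0.085
gripper_force: 0.0
```

{"name": "apply_moves", "arguments": {"deltas": [10,0,0,0,0,10,0,0,0,0,10,0,0,0,0,10,0,0,0,0,10,0,0,0,0,10,0,0,0,0,10,0,0,0,0,10,0,0,0,0,10,0,0,0,0,10,0,0,0,0], "squeeze": 60}}

```text
clock: 5.78
position: [0.4888, 0.34, 0.0475]
ee_rot: [0.0, 0.783, 0.623, 0.0]
contact_force: [0.6, -0.9, 3.0]
width: 0.0193
gripper_force: 62.3
```

```bash
cat > d.py <<'E'
from h import *
print(get_state()["gripper_force"])
goto([.488,.34,.047],77)
E
python3 d.py
```

```text
62.307153940200806
at [0.4888 0.34   0.0475] yaw 77.0 t 5.78 j6 0.72 F [ 0.6 -0.9  3. ] w 0.0193 -> delta [-0.2 -0.8  0.5] turn -0.0
```

{"name": "apply_moves", "arguments": {"deltas": [10,0,0,-20,0,10,0,0,-55,0,10,0,0,-95,0,10,0,0,-130,0,10,0,0,-155,0,10,0,0,-165,0,10,-25,21,-170,-1,10,-55,46,-170,-3,10,-85,70,-170,-4,10,-115,95,-170,-5,10,-143,118,-170,-7,10,-171,142,-170,-8]}}

```text
clock: 6.78
position: [0.5878, 0.1397, 0.2152]
ee_rot: [-0.001, 0.737, 0.676, -0.002]
contact_force: [0.1, 0.8, -1.2]
width: 0.0196
gripper_force: 61.8
```

```bash
python3 -c "
from h import *
goto([.655,.008,.2175],90.5)"
```

```text
at [0.5878 0.1397 0.2152] yaw 85.09 t 6.78 j6 0.2 F [ 0.1  0.8 -1.2] w 0.0196 -> delta [-125.4   78.2   -2.5] turn -5.4
```

{"name": "apply_moves", "arguments": {"deltas": [10,-30,20,-2,-1,10,-60,38,-2,-2,10,-90,56,-2,-4,10,-115,72,-2,-5,10,-125,78,-2,-5.4,10,-125,78,-2,-5.4,10,-125,78,-2,-5.4]}}

```text
clock: 7.37
position: [0.6543, 0.0103, 0.2174]
ee_rot: [-0.002, 0.705, 0.709, -0.001]
contact_force: [0.0, -0.1, -2.6]
width: 0.0193
gripper_force: 61.7
```

```bash
cat > e.py <<'E'
from h import *
np.set_printoptions(precision=4,suppress=True)
W=get_image("wrist");S=get_image("scene");T=get_image("top");save(W,"w2.png")
goto([.655,.008,.08],90.5)
o={}
for q in("plate","tray","wing","chip0_mid"):
    for n,im in(("W",W),("S",S),("T",T)):
        r=place_of(q,im);print(q,n,[(np.round(x["point"]).tolist(),round(x["score"],2)) for x in r[:4]])
        if r:o[q,n]=(im,r[0]["point"])
    l=[k for k in o if k[0]==q]
    if len(l)>1:print("  tri",l,tri([o[k] for k in l]))
    z={"plate":.022,"tray":.004,"wing":.114,"chip0_mid":.025}[q]
    for k in l:print("  atz",k[1],atz(*o[k],z))
# plate by white in scene and wrist
for n,im,roi in(("S",S,(225,200,340,300)),("T",T,(254,165,320,240))):
    H,s,v=cv2.split(cv2.cvtColor(im["frame"],cv2.COLOR_RGB2HSV));k=np.zeros_like(s)
    x0,y0,x1,y1=roi;k[y0:y1,x0:x1]=((s<45)&(v>150))[y0:y1,x0:x1]
    k=cv2.morphologyEx(k,cv2.MORPH_OPEN,np.ones((5,5)));nn,l,st,c=cv2.connectedComponentsWithStats(k);i=1+np.argmax(st[1:,4])
    w=np.array([atz(im,q,.022)[:2] for q in np.argwhere(l==i)[:,::-1]],np.float32);print(n,cv2.minAreaRect(w*1000))
E
python3 e.py
```

```text
at [0.6543 0.0118 0.2188] yaw 90.48 t 7.52 j6 -0.1 F [-1.5 -0.3 -2.1] w 0.0192 -> delta [ -3.9   0.9 138.8] turn -0.0
plate W [([221.0, 186.0], 0.61)]
plate S [([284.0, 257.0], 0.7)]
plate T [([284.0, 197.0], 0.71)]
  tri [('plate', 'W'), ('plate', 'S'), ('plate', 'T')] [0.6076 0.0088 0.0255]
  atz W [0.6009 0.0077 0.022 ]
  atz S [0.6067 0.0075 0.022 ]
  atz T [0.6133 0.0109 0.022 ]
tray W [([106.0, 184.0], 0.79)]
tray S [([260.0, 231.0], 0.63), ([298.0, 188.0], 0.21)]
tray T [([284.0, 248.0], 0.73), ([283.0, 159.0], 0.42)]
  tri [('tray', 'W'), ('tray', 'S'), ('tray', 'T')] [ 0.4905  0.0047 -0.0016]
  atz W [0.4905 0.0051 0.004 ]
  atz S [ 0.4968 -0.0049  0.004 ]
  atz T [0.4939 0.0126 0.004 ]
wing W [([185.0, 44.0], 0.7), ([220.0, 185.0], 0.37)]
wing S [([337.0, 204.0], 0.73), ([275.0, 262.0], 0.4)]
wing T [([235.0, 203.0], 0.42)]
  tri [('wing', 'W'), ('wing', 'S'), ('wing', 'T')] [0.5942 0.1151 0.1119]
  atz W [0.5983 0.1121 0.114 ]
  atz S [0.5947 0.1154 0.114 ]
  atz T [0.5912 0.1167 0.114 ]
chip0_mid W [([164.0, 200.0], 0.64)]
chip0_mid S [([265.0, 239.0], 0.43), ([292.0, 249.0], 0.38)]
chip0_mid T [([290.0, 218.0], 0.39), ([288.0, 201.0], 0.2)]
  tri [('chip0_mid', 'W'), ('chip0_mid', 'S'), ('chip0_mid', 'T')] [ 0.5574 -0.0057  0.0339]
  atz W [ 0.5502 -0.0043  0.025 ]
  atz S [ 0.5471 -0.0092  0.025 ]
  atz T [ 0.5638 -0.0035  0.025 ]
S ((602.0438232421875, -31.601985931396484), (140.9280548095703, 54.33885192871094), 0.7299811840057373)
T ((600.4693603515625, -31.160097122192383), (54.53643035888672, 136.3286895751953), 88.41604614257812)
```

View pics/w2.png

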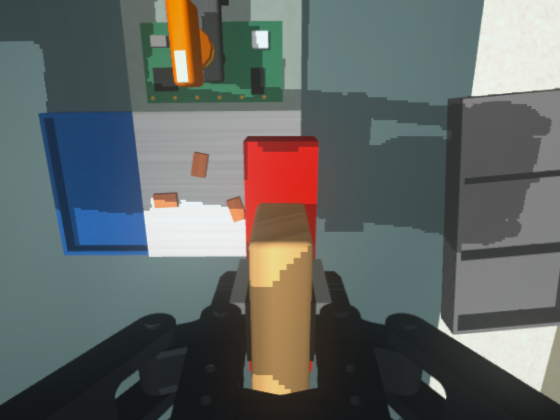

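The wrist view shows the plate's corners at (134,112), (300,110) and (148,256), with the chips at (200,165), (165,200) and (236,208). The held scraper covers the bare end. The wing runs from the top of the picture to (183,85), with its white mark at (181,66).

```bash
cat > f.py <<'E'
from h import *
W=get_image("wrist")
for p in([134,112],[300,110],[148,256],[140,180]):print("corner",p,np.round(atz(W,p,.022),4))
for p in([200,165],[165,200],[236,208]):print("chip",np.round(atz(W,p,.028),4))
print("tray outer",np.round(atz(W,[42,114],.018),4),np.round(atz(W,[66,254],.018),4))
goto([.655,.008,.085],90.5)
E
python3 f.py
```

```text
corner [134, 112] [0.5316 0.0699 0.022 ]
corner [300, 110] [0.6704 0.0722 0.022 ]
corner [148, 256] [ 0.5312 -0.0606  0.022 ]
corner [140, 180] [0.531  0.0119 0.022 ]
chip [0.5859 0.0265 0.028 ]
chip [ 0.5535 -0.0046  0.028 ]
chip [ 0.6155 -0.0115  0.028 ]
tray outer [0.451 0.068 0.018] [ 0.4515 -0.0611  0.018 ]
at [0.6553 0.01   0.2193] yaw 90.39 t 8.17 j6 -0.1 F [-0.5  0.5 -0.9] w 0.0194 -> delta [ -2.   -0.3 134.3] turn -0.1
```

{"name": "apply_moves", "arguments": {"deltas": [10,-5,0,30,0,10,-5,0,60,0,10,-5,0,90,0,10,-5,0,115,0,10,-5,0,130,0,10,-5,0,138,0,10,-5,0,142,0,10,-5,0,144,0,10,-5,0,144,0,10,-5,0,144,0]}}

```text
clock: 9.0
position: [0.6563, 0.0049, 0.0766]
ee_rot: [0.001, 0.705, 0.71, 0.001]
contact_force: [0.7, 0.0, -1.6]
width: 0.0197
gripper_force: 61.7
```

```bash
python3 -c "
from h import *
goto([.655,.005,.0705],90.3)"
```

```text
at [0.6563 0.0049 0.0766] yaw 90.4 t 9.0 j6 -0.11 F [ 0.7  0.  -1.6] w 0.0197 -> delta [ 0.1 -1.3  6.1] turn 0.1
```

{"name": "apply_moves", "arguments": {"deltas": [10,0,0,2,0,10,0,0,4,0,10,0,0,5,0,10,0,0,5.5,0,10,0,0,6,0,10,0,0,6,0]}}

```text
clock: 9.5
position: [0.6553, 0.005, 0.0696]
ee_rot: [0.0, 0.705, 0.71, -0.0]
contact_force: [-0.3, -0.9, 0.8]
width: 0.0192
gripper_force: 62.1
```

{"name": "apply_moves", "arguments": {"deltas": [10,0,0,0.5,0,10,0,0,1,0,10,0,0,1,0,10,0,0,1,0]}}

```text
clock: 9.83
position: [0.6553, 0.005, 0.0695]
ee_rot: [0.0, 0.705, 0.71, 0.0]
contact_force: [-2.4, 0.6, 5.9]
width: 0.0195
gripper_force: 62.9
```

{"name": "apply_moves", "arguments": {"deltas": [10,0,-3,-1.3,0,10,0,-9,-1.3,0,10,0,-16,-1.3,0,10,0,-23,-1.3,0,10,0,-30,-1.3,0,10,0,-37,-1.3,0,10,0,-44,-1.3,0,10,0,-51,-1.3,0,10,0,-58,-1.3,0,10,0,-65,-1.3,0,10,0,-72,-1.3,0,10,0,-78,-1.3,0]}}

```text
clock: 10.83
position: [0.5764, 0.0045, 0.0696]
ee_rot: [-0.0, 0.705, 0.71, -0.0]
contact_force: [0.1, -0.1, -1.1]
width: 0.0188
gripper_force: 61.9
```

```bash
python3 -c "
from h import *
goto([.505,.005,.0700],90.3)
save(get_image('wrist'),'w3.png')"
```

```text
at [0.5764 0.0045 0.0696] yaw 90.4 t 10.83 j6 -0.12 F [ 0.1 -0.1 -1.1] w 0.0188 -> delta [  1.  -71.4  -0.4] turn 0.1
```

View pics/w3.png

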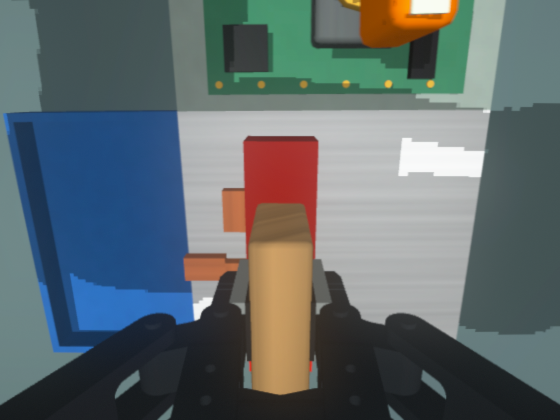

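The sweep is going well: the chips are bunched ahead of the foot at (234,210) and (208,267), and none were left behind. I'll continue over the edge.

{"name": "apply_moves", "arguments": {"deltas": [10,0,-6,0,0,10,0,-12,0,0,10,0,-18,0,0,10,0,-24,0,0,10,0,-30,0,0,10,0,-36,0,0,10,0,-42,0,0,10,0,-49,0,0,10,0,-56,0,0,10,0,-63,0,0,10,0,-70,0,0,10,0,-74,0,0]}}

```text
clock: 11.88
position: [0.5016, 0.0041, 0.0694]
ee_rot: [-0.001, 0.705, 0.71, -0.001]
contact_force: [0.0, 0.2, -1.1]
width: 0.0192
gripper_force: 61.8
```

{"name": "apply_moves", "arguments": {"deltas": [10,0,0,0,0,10,0,0,0,0,10,0,0,-30,0,10,0,0,-65,0,10,0,0,-105,0,10,0,0,-135,0,10,0,0,-145,0,10,0,0,-145,0,10,0,0,-145,0]}}

```text
clock: 12.63
position: [0.5031, 0.004, 0.2139]
ee_rot: [-0.0, 0.705, 0.71, -0.0]
contact_force: [-0.1, 0.7, -2.4]
width: 0.0196
gripper_force: 62.0
```

```bash
cat > g.py <<'E'
from h import *
W=get_image("wrist");T=get_image("top");a=W["frame"];b=cv2.resize(T["frame"][150:290,200:380],(540,420));cv2.imwrite("pics/w4.png",cv2.cvtColor(cv2.resize(np.hstack([a,b]),(800,306)),cv2.COLOR_RGB2BGR))
goto([.488,.34,.215],77)
E
python3 g.py
```

```text
at [0.5019 0.0042 0.2123] yaw 90.4 t 12.73 j6 -0.14 F [-0.7 -0.3 -1.9] w 0.0194 -> delta [335.9 -11.6  -2.5] turn 13.4
```

View pics/w4.png

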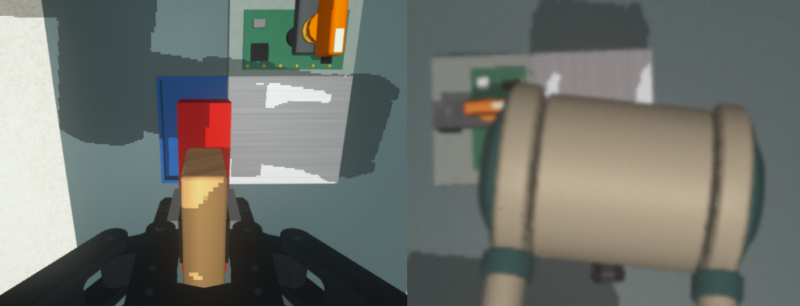

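The plate is bare, and I can't see the chips because the scraper and arm hide the tray. I'll check the tray after putting the scraper back.

{"name": "apply_moves", "arguments": {"deltas": [10,30,-1,0,1,10,65,-2,0,3,10,100,-3,0,4,10,135,-5,0,6,10,170,-6,0,7,10,205,-7,0,9,10,240,-8,0,10,10,275,-9,0,12,10,310,-11,0,13,10,332,-12,0,13.4,10,336,-12,0,13.4,10,336,-12,0,13.4]}}

```text
clock: 13.73
position: [0.4879, 0.3408, 0.2118]
ee_rot: [-0.0, 0.782, 0.624, -0.002]
contact_force: [0.8, -1.4, -0.9]
width: 0.0193
gripper_force: 61.8
```

{"name": "apply_moves", "arguments": {"deltas": [10,0,0,30,0,10,0,0,65,0,10,0,0,100,0,10,0,0,130,0,10,0,0,147,0,10,0,0,156,0,10,0,0,160,0,10,0,0,160,0,10,0,0,160,0]}}

```text
clock: 14.48
position: [0.4899, 0.3397, 0.0554]
ee_rot: [0.0, 0.783, 0.622, 0.001]
contact_force: [-0.4, 0.3, -1.7]
width: 0.0198
gripper_force: 61.7
```

```bash
python3 -c "
from h import *
goto([.488,.34,.0475],77)
W,T,S=get_image('wrist'),get_image('top'),get_image('scene')
b=cv2.resize(T['frame'][150:290,200:380],(540,420));c=cv2.resize(S['frame'][180:320,200:440],(720,420))
cv2.imwrite('pics/w5.png',cv2.cvtColor(cv2.resize(np.hstack([b,c]),(800,267)),cv2.COLOR_RGB2BGR))"
```

```text
at [0.4899 0.3397 0.0554] yaw 76.97 t 14.48 j6 0.72 F [-0.4  0.3 -1.7] w 0.0198 -> delta [-0.2 -2.   7.9] turn -0.0
```

View pics/w5.png

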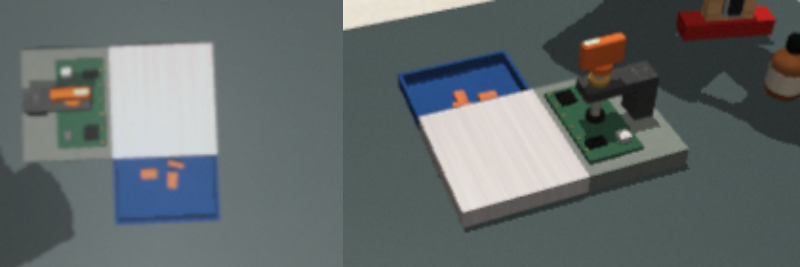

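All three offcuts lie in the blue tray, at crop positions (149,174), (172,180) and (176,164), and the plate is bare. Next I'll set the scraper down.

{"name": "apply_moves", "arguments": {"deltas": [10,0,0,3,0,10,0,0,5,0,10,0,0,6.5,0,10,0,0,7.5,0,10,0,0,8,0,10,0,0,8,0]}}

```text
clock: 15.13
position: [0.4889, 0.3399, 0.0475]
ee_rot: [0.0, 0.783, 0.623, 0.0]
contact_force: [-2.0, -1.7, 5.1]
width: 0.0194
gripper_force: 62.7
```

{"name": "apply_moves", "arguments": {"deltas": [10,0,0,-0.5,0,80,0,0,-0.5,0,80,0,0,-0.5,0,80,0,0,-0.5,0,80,0,0,-0.5,0,80,0,0,-0.5,0,80,0,0,-0.5,0,80,0,0,-30,0,80,0,0,-70,0,80,0,0,-110,0,80,0,0,-150,0,80,0,0,-190,0]}}

```text
clock: 16.13
position: [0.4886, 0.3397, 0.2384]
ee_rot: [0.0, 0.783, 0.622, -0.0]
contact_force: [1.2, -0.2, -0.5]
width: 0.0798
gripper_force: 0.0
```

```bash
python3 -c "
from h import *
goto([.596,.08,.25],100)"
```

```text
at [0.4886 0.3397 0.2384] yaw 77.0 t 16.13 j6 0.72 F [ 1.2 -0.2 -0.5] w 0.0798 -> delta [-228.9  163.   -11.6] turn -23.0
```

{"name": "apply_moves", "arguments": {"deltas": [80,-30,20,-5,-2,80,-62,41,-10,-3,80,-95,62,-12,-5,80,-128,84,-12,-7,80,-161,105,-12,-9,80,-194,127,-12,-10,80,-225,147,-12,-12,80,-250,163,-12,-13,80,-263,172,-12,-13,80,-263,172,-12,-13,80,-263,172,-12,-13,80,-263,172,-12,-13]}}

```text
clock: 17.13
position: [0.5969, 0.0461, 0.2484]
ee_rot: [-0.001, 0.707, 0.707, 0.0]
contact_force: [-0.1, 0.8, 0.0]
width: 0.08
gripper_force: 0.0
```

```bash
cat > k.py <<'E'
from h import *
np.set_printoptions(precision=4,suppress=True)
W=get_image("wrist");S=get_image("scene");save(W,"w6.png")
o=[]
for n,im in(("W",W),("S",S)):
    r=place_of("wing",im);print(n,[(np.round(x["point"]).tolist(),round(x["score"],2)) for x in r[:3]])
    if r:o.append((im,r[0]["point"]));print(atz(im,r[0]["point"],.114))
if len(o)>1:print("tri",tri(o))
H,s,v=cv2.split(cv2.cvtColor(W["frame"],cv2.COLOR_RGB2HSV))
m=((H>5)&(H<20)&(s>170)&(v>90)).astype(np.uint8)
n,l,st,c=cv2.connectedComponentsWithStats(m);i=1+np.argmax(st[1:,4]);print(st[i],cv2.minAreaRect(np.argwhere(l==i)[:,::-1].astype(np.float32)))
goto([.597,.112,.16],90)
E
python3 k.py
```

```text
W [([285.0, 108.0], 0.92)]
[0.5989 0.1121 0.114 ]
S [([337.0, 204.0], 0.97), ([263.0, 231.0], 0.2)]
[0.5964 0.1156 0.114 ]
tri [0.5993 0.1129 0.1169]
[ 268   71   33   73 1262] ((284.0, 107.0), (72.0, 32.0), 90.0)
at [0.597  0.0464 0.2487] yaw 90.1 t 17.33 j6 -0.04 F [-0.1  0.5  1. ] w 0.0799 -> delta [65.6  0.1 88.7] turn 0.1
```

View pics/w6.png

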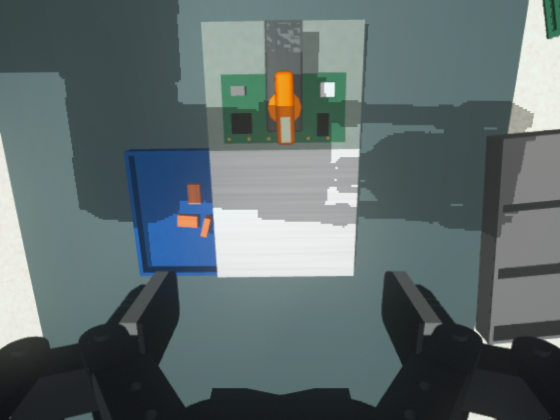

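The wrist view shows the wing from (284,73) to (287,143), with its white mark at the lower end, so it lies along world y with about 1.5° of tilt. All three offcuts are in the tray at (194,193), (187,221) and (206,227).

{"name": "apply_moves", "arguments": {"deltas": [50,30,1,15,0,50,65,2.5,40,-1.5,50,65,2.5,70,-1.5,50,65,2.5,95,-1.5,50,65,2.5,115,-1.5,50,65,2.5,125,-1.5,50,65,2.5,129.5,-1.5,50,65,2.5,129.5,-1.5,50,65,2.5,129.5,-1.5]}}

```text
clock: 18.08
position: [0.6008, 0.1101, 0.1202]
ee_rot: [0.001, 0.698, 0.716, 0.001]
contact_force: [-0.2, 0.0, -0.7]
width: 0.05
gripper_force: 0.0
```

{"name": "apply_moves", "arguments": {"deltas": [5,0,0,0,0,5,0,0,0,0,5,0,0,0,0,5,0,0,0,0,5,0,0,0,0,5,0,0,0,0,5,0,0,0,0,5,0,0,0,0,5,0,0,0,0], "squeeze": 60}}

```text
clock: 18.83
position: [0.5998, 0.1098, 0.1204]
ee_rot: [0.0, 0.698, 0.716, 0.0]
contact_force: [-2.4, -0.3, 5.6]
width: 0.0106
gripper_force: 59.8
```

```bash
cat > m.py <<'E'
from h import *
s=get_state();print("moment",np.round(s["moment"],3),"eff6",round(s["effort"][5],3),"grip",s["gripper_force"])
goto([.5995,.1115,.119],91.6)
E
python3 m.py
```

```text
moment [-0.074  0.465  0.003] eff6 -0.045 grip 59.794294238090515
at [0.5998 0.1098 0.1204] yaw 91.48 t 18.83 j6 0.04 F [-2.4 -0.3  5.6] w 0.0106 -> delta [ 1.7 -0.2  1.4] turn -0.1
```

{"name": "apply_moves", "arguments": {"deltas": [5,0,0,-1,0,5,0,0,-1,3,5,0,0,-1,6,5,0,0,-1,9,5,0,0,-1,12,5,0,0,-1,15,5,0,0,-1,18,5,0,0,-1,20,5,0,0,-1,22,5,0,0,-1,24,5,0,0,-1,24,5,0,0,-1,24]}}

```text
clock: 19.83
position: [0.5989, 0.11, 0.1204]
ee_rot: [-0.001, 0.831, 0.556, -0.001]
contact_force: [-5.1, 0.5, 5.2]
width: 0.0102
gripper_force: 59.7
```

```bash
python3 m.py
```

```text
moment [ 0.025  0.714 -0.094] eff6 -0.019 grip 59.72568154335022
at [0.5989 0.11   0.1204] yaw 67.54 t 19.83 j6 0.46 F [-5.1  0.5  5.2] w 0.0102 -> delta [1.6 0.  1.4] turn -24.1
```

{"name": "apply_moves", "arguments": {"deltas": [5,0,-0.6,0,1,5,0,-0.6,0,2,5,0,-0.6,0,3,5,0,-0.6,0,4,5,0,-0.6,0,5,5,0,-0.6,0,6,5,0,-0.6,0,7,5,0,-0.6,0,7,5,0,-0.6,0,7]}}

```text
clock: 20.58
position: [0.5986, 0.1101, 0.1204]
ee_rot: [-0.0, 0.864, 0.504, -0.001]
contact_force: [-4.3, -0.3, 6.1]
width: 0.0105
gripper_force: 59.9
```

```bash
python3 m.py
```

```text
moment [-0.051  0.818 -0.037] eff6 -0.043 grip 59.93368864059448
at [0.5986 0.1101 0.1204] yaw 60.48 t 20.58 j6 0.58 F [-4.3 -0.3  6.1] w 0.0105 -> delta [1.6 0.1 1.4] turn -31.1
```

{"name": "apply_moves", "arguments": {"deltas": [5,0,0,0,1,5,0,0,0,2,5,0,0,0,3,5,0,0,0,4,5,0,0,0,5,5,0,0,0,6,5,0,0,0,7,5,0,0,0,7,5,0,0,0,7]}}

```text
clock: 21.33
position: [0.5984, 0.1103, 0.1204]
ee_rot: [-0.0, 0.893, 0.45, -0.001]
contact_force: [-5.2, -0.1, 6.5]
width: 0.0106
gripper_force: 60.0
```

```bash
python3 m.py
```

```text
moment [-0.004  0.873 -0.075] eff6 -0.043 grip 59.98114585876465
at [0.5984 0.1103 0.1204] yaw 53.48 t 21.33 j6 0.71 F [-5.2 -0.1  6.5] w 0.0106 -> delta [1.7 0.2 1.4] turn -38.1
```

{"name": "apply_moves", "arguments": {"deltas": [5,0,0,0,1,5,0,0,0,2,5,0,0,0,3,5,0,0,0,4,5,0,0,0,5,5,0,0,0,6,5,0,0,0,7,5,0,0,0,7,5,0,0,0,7]}}

```text
clock: 22.08
position: [0.5982, 0.1104, 0.1204]
ee_rot: [-0.001, 0.919, 0.395, -0.001]
contact_force: [-5.0, 0.6, 6.2]
width: 0.0108
gripper_force: 60.0
```

```bash
python3 m.py
```

```text
moment [ 0.117  0.921 -0.113] eff6 -0.042 grip 60.021729469299316
at [0.5982 0.1104 0.1204] yaw 46.48 t 22.08 j6 0.83 F [-5.   0.6  6.2] w 0.0108 -> delta [1.7 0.2 1.4] turn -45.1
```

{"name": "apply_moves", "arguments": {"deltas": [5,0,0,0,1,5,0,0,0,2,5,0,0,0,3,5,0,0,0,4,5,0,0,0,5,5,0,0,0,6,5,0,0,0,7,5,0,0,0,7,5,0,0,0,7]}}

```text
clock: 22.83
position: [0.5981, 0.1105, 0.1205]
ee_rot: [-0.0, 0.94, 0.34, -0.001]
contact_force: [-5.7, 1.1, 7.0]
width: 0.0106
gripper_force: 76.3
```

```bash
python3 m.py
```

```text
moment [0.187 0.979 1.505] eff6 1.525 grip 76.26007134094834
at [0.5981 0.1105 0.1205] yaw 39.78 t 22.83 j6 0.95 F [-5.7  1.1  7. ] w 0.0106 -> delta [1.7 0.2 1.5] turn -51.8
```

It has seated: the moment jumped to 1.5 N m at yaw 39.8°. I'll ease back in small steps to find exactly where the stop begins.

{"name": "apply_moves", "arguments": {"deltas": [5,0,0,0,-0.5,5,0,0,0,-0.5,5,0,0,0,-0.5]}}

```text
clock: 23.08
position: [0.5981, 0.1105, 0.1204]
ee_rot: [-0.0, 0.939, 0.344, -0.001]
contact_force: [-5.2, 1.4, 6.2]
width: 0.0104
gripper_force: 72.4
```

```bash
python3 m.py
```

```text
moment [0.18  0.904 1.453] eff6 1.386 grip 72.39313501864672
at [0.5981 0.1105 0.1204] yaw 40.26 t 23.08 j6 0.94 F [-5.2  1.4  6.2] w 0.0104 -> delta [1.7 0.2 1.4] turn -51.3
```

{"name": "apply_moves", "arguments": {"deltas": [5,0,0,0,-0.5,5,0,0,0,-0.5,5,0,0,0,-0.5]}}

```text
clock: 23.33
position: [0.5981, 0.1105, 0.1204]
ee_rot: [-0.0, 0.937, 0.348, -0.001]
contact_force: [-6.6, 1.0, 8.3]
width: 0.0107
gripper_force: 68.8
```

```bash
python3 m.py
```

```text
moment [0.168 0.983 1.226] eff6 1.228 grip 68.8307178625837
at [0.5981 0.1105 0.1204] yaw 40.73 t 23.33 j6 0.93 F [-6.6  1.   8.3] w 0.0107 -> delta [1.7 0.2 1.4] turn -50.9
```

{"name": "apply_moves", "arguments": {"deltas": [5,0,0,0,-1,5,0,0,0,-1.5,5,0,0,0,-1.5]}}

```text
clock: 23.58
position: [0.5981, 0.1105, 0.1204]
ee_rot: [-0.0, 0.933, 0.359, -0.001]
contact_force: [-7.1, 1.3, 6.4]
width: 0.0108
gripper_force: 61.1
```

```bash
python3 m.py
```

```text
moment [0.161 0.939 0.58 ] eff6 0.592 grip 61.064186096191406
at [0.5981 0.1105 0.1204] yaw 42.13 t 23.58 j6 0.9 F [-7.1  1.3  6.4] w 0.0108 -> delta [1.7 0.2 1.4] turn -49.5
```

{"name": "apply_moves", "arguments": {"deltas": [5,0,0,0,-1,5,0,0,0,-1.5,5,0,0,0,-1.5]}}

```text
clock: 23.83
position: [0.5981, 0.1105, 0.1204]
ee_rot: [-0.001, 0.929, 0.371, -0.001]
contact_force: [-6.2, 0.5, 6.3]
width: 0.0109
gripper_force: 60.1
```

```bash
python3 m.py
```

```text
moment [0.139 0.921 0.088] eff6 -0.01 grip 60.068920254707336
at [0.5981 0.1105 0.1204] yaw 43.51 t 23.83 j6 0.88 F [-6.2  0.5  6.3] w 0.0109 -> delta [1.7 0.2 1.4] turn -48.1
```

The stop torque vanishes at about yaw 43.4°, so the quarter turn back should end at about 133.5°.

{"name": "apply_moves", "arguments": {"deltas": [5,0,0,0,-2,5,0,0,0,-6,5,0,0,0,-11,5,0,0,0,-16,5,0,0,0,-21,5,0,0,0,-26,5,0,0,0,-31,5,0,0,0,-36,5,0,0,0,-40,5,0,0,0,-43,5,0,0,0,-45,5,0,0,0,-45]}}

```text
clock: 24.83
position: [0.5996, 0.1099, 0.1204]
ee_rot: [0.0, 0.716, 0.698, 0.0]
contact_force: [-3.8, -1.3, 6.0]
width: 0.0108
gripper_force: 59.8
```

{"name": "apply_moves", "arguments": {"deltas": [5,0,0,0,-2,5,0,0,0,-6,5,0,0,0,-11,5,0,0,0,-16,5,0,0,0,-21,5,0,0,0,-26,5,0,0,0,-31,5,0,0,0,-36,5,0,0,0,-40,5,0,0,0,-43,5,0,0,0,-45,5,0,0,0,-45]}}

```text
clock: 25.83
position: [0.6012, 0.1105, 0.1204]
ee_rot: [0.002, 0.395, 0.919, 0.001]
contact_force: [1.0, 0.7, 2.2]
width: 0.0107
gripper_force: 59.4
```

```bash
python3 m.py; python3 -c "
from h import *
W,T,S=get_image('wrist'),get_image('top'),get_image('scene')
c=S['frame'][150:330,90:450]
cv2.imwrite('pics/w7.png',cv2.cvtColor(np.hstack([cv2.resize(W['frame'],(400,300)),cv2.resize(c,(400,300))]),cv2.COLOR_RGB2BGR))"
```

```text
moment [ 0.182 -0.059  0.095] eff6 -0.183 grip 59.44006383419037
at [0.6012 0.1105 0.1204] yaw 133.46 t 25.83 j6 -0.69 F [1.  0.7 2.2] w 0.0107 -> delta [ 1.9 -0.5  1.4] turn 41.9
```

View pics/w7.png

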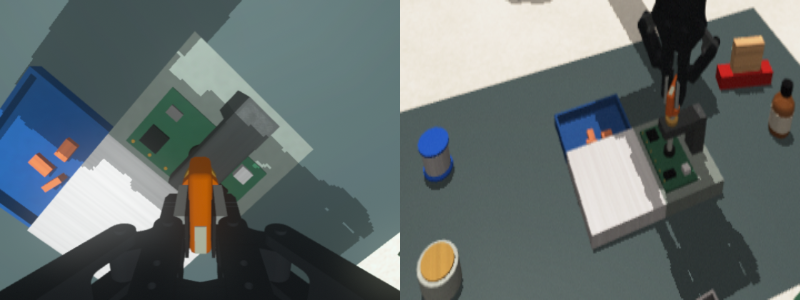

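The wing is gripped and aligned with the jaws, at (201,200). The three offcuts are in the tray, the scraper stands upright at (745,62), and the spool, flux bottle and tip cleaner haven't moved.

```bash
python3 -c "
from rig import *
print(sign_off())"
```

```text
the job is handed in; nothing more can be done
None
```

I swept the three offcuts into the tray with the scraper and stood it back upright clear of the jig, then seated the thumbscrew, backed it off about 90° (measured at the gripper) and handed in still gripping it at about 60 N, at about 26 s on the clock; the spool, flux bottle and tip cleaner were not touched.

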